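Shut down a hot-tub controller and hold its cover open for inspection

TASK

Shut the hot-tub controller down on the key panel beside it: press the large round key, then the bar-shaped key, then the small square key, each down on its own with the cover still shut, and never the small round one. Then lift the controller's hinged cover and finish while still holding it open with the fingers, steady at 60 degrees from shut (within 8 degrees); it falls shut if let go, and nothing but the gripper may prop it. Leave the loose tools and parts where they lie.

Things in the scene. Friction and masses are not known exactly. Their poses are not given: they have to be found in the camera images.
- controller: black plastic control box 200 (x) x 240 (y) x 85 mm high, fixed to the table. Origin: centre of its underside; its x axis points from the bar side (nearest the robot) to the hinge side. It may stand to the left or to the right of the key panel, turned up to 0.3 rad
- cover: black hinged cover of the control box with a white sheet on top, 8 mm thick, 215 mm from hinge to free edge (overhanging the box by 15 mm at the free edge), 246 mm wide, 0.25 to 0.5 kg. Origin on the hinge line (86 mm above the table), at mid width; when shut its axes are those of the controller, the cover reaching towards -x
- cover_bar (a point): middle of the round steel grab bar on the cover: bar 12 mm thick, parallel to the hinge, 98 mm clear between its two posts, its centre line 34 mm above the cover's top face and, shut, 128 mm above the table; it lies 185 mm from the hinge towards the free edge and 42 mm off the hinge's plane along the cover's own z. A round bar: it can turn between the finger pads
- cover_hinge (a point): point on the hinge line at mid width; the hinge line is the controller's y axis, 100 mm beyond its middle
- cover_angle (a joint): opening angle of the cover, rad: 0 shut, 1.047 is 60 degrees, the stop is at 1.45. The free edge rises and goes over away from the robot. No spring or stay: the cover falls shut under its weight from any angle (1.5 to 3 N at the bar)
- panel: grey key panel 100 (x) x 200 (y) x 22 mm high, fixed to the table beside the controller, turned up to 0.3 rad. Origin: centre of its underside. Four white spring keys stand in a row along its y axis, 48 mm apart, in an order that changes; their caps' tops are 40 mm above the table
- bigkey_top (a point): middle of the top of the large round key, cap 34 mm across; 40 mm above the table when up; it stands 8 mm out of its black rim
- bigkey (a joint): travel of that key, m: 0 up, 0.006 fully down (1.5 N to start it, 5 N fully down); it springs back
- barkey_top (a point): middle of the top of the bar-shaped key, cap 36 x 14 mm (long side along the panel's x axis); 40 mm above the table when up; it stands 8 mm out of its black rim
- barkey (a joint): travel of that key, m: 0 up, 0.006 fully down (1.5 N to start it, 5 N fully down); it springs back
- squarekey_top (a point): middle of the top of the small square key, cap 24 x 24 mm; 40 mm above the table when up; it stands 8 mm out of its black rim
- squarekey (a joint): travel of that key, m: 0 up, 0.006 fully down (1.5 N to start it, 5 N fully down); it springs back
- dotkey_top (a point): middle of the top of the small round key, cap 14 mm across, the one to leave alone; 40 mm above the table when up; it stands 8 mm out of its black rim
- dotkey (a joint): travel of that key, m: 0 up, 0.006 fully down (1.5 N to start it, 5 N fully down); it springs back
- driver_long: insulated screwdriver 200 mm long, red handle 28 mm thick, lying on the table on the robot's side of the controller; loose; origin at the underside. Leave alone
- driver_short: insulated screwdriver 150 mm long, red handle 24 mm thick, lying beyond the panel; loose; origin at the underside. Leave alone
- pliers: long-nosed pliers about 185 mm long, 75 mm across, 18 mm high, red grips, lying beyond the controller; loose; origin at the underside. Leave alone
- screw_dish: steel dish 60 mm across, 18 mm high, with screws in it, on the robot's side of the panel; loose; origin at the underside. Leave alone
- relay: black relay block 30 x 40 x 34 mm on the robot's side of the panel; loose; origin at the underside. Leave alone
- capacitor: upright aluminium capacitor can 36 mm across, 62 mm high, beyond the controller; loose; origin at the underside. Leave alone
- blank_plate: black plastic plate 60 x 110 x 10 mm lying beyond the panel; loose; origin at the underside. Leave alone

How it is judged (in metres and radians):
On the way, in this order (a step that is already met when the one before it is completed fails the run):
1. the large round key is pressed down alone, cover still shut (value of joint bigkey above 0.004 m and value of joint each of barkey, squarekey, dotkey below 0.002 m and value of joint cover_angle below 0.1 rad), for 0.02 s.
2. the bar-shaped key is pressed down alone, cover still shut (value of joint barkey above 0.004 m and value of joint each of bigkey, squarekey, dotkey below 0.002 m and value of joint cover_angle below 0.1 rad), for 0.02 s.
3. the small square key is pressed down alone, cover still shut (value of joint squarekey above 0.004 m and value of joint each of bigkey, barkey, dotkey below 0.002 m and value of joint cover_angle below 0.1 rad), for 0.02 s.
At the end, for the whole second after the job is handed in: The cover stands open at 52 to 68 degrees (0.907 to 1.187 rad), still (under 0.05 rad/s), carried by the fingers (contact force over 0.3 N), with no loose thing touching it and all keys up (value of joint cover_angle between 0.907 and 1.187 rad and velocity of joint cover_angle between -0.05 and 0.05 rad/s and contact force between cover and the fingers above 0.3 N and contact force between cover and driver_long below 0.1 N and contact force between cover and driver_short below 0.1 N and contact force between cover and pliers below 0.1 N and contact force between cover and screw_dish below 0.1 N and contact force between cover and relay below 0.1 N and contact force between cover and capacitor below 0.1 N and contact force between cover and blank_plate below 0.1 N and value of joint each of bigkey, barkey, squarekey, dotkey below 0.002 m); the arm keeps its last pose, push and grip.
It fails at once if the small round key is pressed (value of joint dotkey above 0.003 m).
It fails at once if a loose tool or part is moved by more than 30 mm (distance of any of driver_long, driver_short, pliers, screw_dish, relay, capacitor, blank_plate from where it was at the start of the episode above 0.03 m).
It also fails if it takes over 51 s, if anything falls off the work surface, if the arm or the gripper's body presses on something with over 40 N, if the wrist force passes 120 N, or if a joint passes its speed limit or range.

ROBOT

A 7-joint arm with a two-finger parallel gripper is mounted at the origin on the work surface. World frame = base frame: x ahead of the robot, y to its left, z up, the work surface at z = 0. Lengths are in mm, angles in rad, forces in N, time in s.
With the tool pointing down it reaches from about 400 to 850 mm from the base axis. Payload 4.5 kg.
Tool frame: the origin (TCP) lies at the very end of the fingers, on their centre line; the grasp point (between the pads) lies robot.grasp_offset behind it (robot.grasp_offset is the distance from the TCP to the grasp point, in mm); z points along the fingers, y is the line along which they close (so a half turn about z gives the same grasp; the last joint's range is limited). The gripper opens to 85 mm and grips with 20 to 120 N. Pads are 22 mm wide; open, the fingers measure 114 mm over their backs; the gripper's body (76 mm by 85 mm) begins 54 mm behind the grasp point. The pads swing forward as they close: fully open they stand 13 mm farther back than shut.
Start: joints at [-1.09, 0.689, -0.195, 1.565, 0.157, 0.902, -0.215], TCP at [270.036, 563.68, 231.317] pointing down, gripper open.
Joint ranges: [-3.01, 3.01], [-0.46, 2.08], [-1.47, 1.51], [0.13, 2.56], [-1, 4.14], [0.04, 2.09], [-2.66, 2.66]. Speed limits (rad/s): [2.57, 2.57, 3.14, 3.14, 3.14, 3.14, 3.14].

INTERFACE

Orientations are given as a 3x3 rotation matrix whose columns are the frame's x, y, z axes.
In Python, from workcell import robot gives the robot as it stands. The module is installed in compiled form; this text tells all that it offers.
- The arm moves only by the tool send_rows, never from a script. Its argument "deltas" is a list of rows, each an object of numbers: "dx", "dy", "dz": the shift along the tool's x, y, z in units of 0.03 m (1.0 is 0.03 m); "twist": the turn about the tool's z in units of 1.5 rad (1.0 is 1.5 rad); "fingers": the finger opening in mm, from 0 to 85.4. In form: [{"dx": .., "dy": .., "dz": .., "twist": .., "fingers": ..}, ...]. A call has 1 to 5 rows; each row shifts and turns the commanded pose from where the row before left it, along the tool's axes as they then stand; what a row does not reach is not made up. A row lasts 1/10 s, in which the tool goes at most 50 mm and 8.59 degrees, less where a joint would pass 70% of its speed; a pose out of reach is approached as far as the arm can. A call with a number of a shift or a turn outside -1 to 1 is refused whole. A call with a gripper value outside its range is refused whole. The fingers move at their own pace and stop on an object; the grip force is fixed at half the most. Time passes only in rows, so rows that do not move let the fingers close. It gives the time, the measured TCP pose, the force, the opening and the grip force at its end, in the units of the state.
- robot.get_state(): the state, without advancing time (a new reading comes with each control period).
- robot.capture(name): name is "scene" or "top" or "wrist"; returns a dict with "pixels" (384x512x3 uint8, blue, green, red), "camera_matrix" (3x3 intrinsics, pixels), "camera_from_world" (4x4, takes a point from world to camera coordinates). Camera axes: x right, y down, z forward; pixel columns grow to the right and rows downward; lengths in mm; the calibration is good to about 2 mm. The wrist camera is an equidistant fisheye: a pixel r from the principal point sees the ray r / f radians off the axis. A picture is of the moment at which its call begins. There is no depth.
- robot.job_done(): hands the job in; it is judged then, once.
The state is a dict: "clock": time; "joint_positions": joint angles; "qd": joint speeds; "joint_torque": joint torques, N m; "eef_pos": TCP position; "orientation": TCP orientation; "ft_force": force on the tool from outside, world axes, zero at the start; "ft_torque": the same for the moment, N m; "opening": opening from 0.0 (shut) to 1.0 (fully open); "gripper_force": force on a finger pad.
Only numpy, scipy, OpenCV 4.12 (cv2) and the standard library are available. Lean on these libraries where they do the work, as an engineer would, in place of code of your own. Each camera call takes 0.05 s, during which the arm holds its last target. There are 200 camera calls.

## Working session

There is one attempt and no reset: what is moved stays moved. The work goes in short steps, Python scripts to look and compute and a tool call to move; the robot and the scene stay as the last step left them, time stands still between calls to the robot, and variables do not carry over. Pictures are saved under pics/ and viewed, at most 10 in all, crops included, and the job is handed in when it is done.

Besides the shell and the picture viewer there is one more tool, called after "Request:" as a command line: name --argument value ..., lists and objects as JSON in quotes. send_rows: Moves the arm, as the interface text tells. Its arguments: {"type":"object","properties":{"deltas":{"type":"array"}},"required":["deltas"]}

```bash
mkdir -p pics; cat > h.py <<'E'
import numpy as np, cv2
from workcell import robot
def cap(n,f):
    c=robot.capture(n); cv2.imwrite(f'pics/{f}.png',c['pixels']); np.savez(f'pics/{f}.npz',K=c['camera_matrix'],T=c['camera_from_world']); return c
def atz(f,uv,z):
    d=np.load(f'pics/{f}.npz');K,T=d['K'],d['T'];R=T[:3,:3];C=-R.T@T[:3,3]
    r=R.T@np.linalg.inv(K)@np.array([uv[0],uv[1],1.]);return C+r*(z-C[2])/r[2]
def ray(f,uv):
    d=np.load(f'pics/{f}.npz');K,T=d['K'],d['T'];R=T[:3,:3];C=-R.T@T[:3,3]
    r=R.T@np.linalg.inv(K)@np.array([uv[0],uv[1],1.]);return C,r/np.linalg.norm(r)
def tri(obs):
    A=np.zeros((3,3));b=np.zeros(3)
    for f,uv in obs:
        C,r=ray(f,uv);P=np.eye(3)-np.outer(r,r);A+=P;b+=P@C
    return np.linalg.solve(A,b)
E
python3 - <<'E'
from h import *
s=robot.get_state();print(s,robot.grasp_offset)
a=cap('top','top');b=cap('scene','scene')
for n in('top','scene'):
    i=cv2.imread(f'pics/{n}.png');cv2.imwrite(f'pics/{n}_b.png',cv2.resize(i,(800,600),interpolation=cv2.INTER_CUBIC))
    d=np.load(f'pics/{n}.npz');print(d['K'],d['T'])
E
```

```text
{'clock': 0.0, 'joint_positions': array([-1.09022374,  0.69000432, -0.19451035,  1.56641314,  0.15728687,
        0.90249255, -0.21510472]), 'qd': array([-0.00023003, -0.00074749,  0.00042436,  0.00053614,  0.00257304,
        0.00030905,  0.00239718]), 'joint_torque': array([ 1.45046747e-04, -5.39623654e+01, -1.26690578e+00, -1.58535236e+01,
        9.04269051e-03,  9.57997050e-03, -7.74950706e-06]), 'eef_pos': array([269.78510079, 563.01201999, 230.45286047]), 'orientation': array([[-9.01879638e-01,  4.31986820e-01, -7.11165571e-04],
       [ 4.31987385e-01,  9.01877870e-01, -1.79061323e-03],
       [-1.32136824e-04, -1.92213217e-03, -9.99998144e-01]]), 'ft_force': array([-0.35429982,  0.32949331,  0.05399816]), 'ft_torque': array([ 0.00898318, -0.02097991, -0.00064012]), 'gripper_force': 0.0, 'opening': 0.9977375542411868} 18.700000000000003
[[362.97080756   0.         256.62704106]
 [  0.         362.97080756 195.82617272]
 [  0.           0.           1.        ]] [[-9.89019606e-03 -9.99904408e-01  9.66222421e-03  5.91839180e+00]
 [-9.98040435e-01  9.27379178e-03 -6.18812274e-02  5.59359818e+02]
 [ 6.17857066e-02 -1.02553079e-02 -9.98036750e-01  8.04754640e+02]
 [ 0.00000000e+00  0.00000000e+00  0.00000000e+00  1.00000000e+00]]
[[487.95493973   0.         250.4313707 ]
 [  0.         487.95493973 184.18774135]
 [  0.           0.           1.        ]] [[ 4.20322228e-01  9.07370435e-01 -2.84917836e-03 -2.52587168e+02]
 [ 5.27267667e-01 -2.46799858e-01 -8.13067425e-01 -2.00637547e+02]
 [-7.38456520e-01  3.40248032e-01 -5.82162559e-01  1.77960392e+03]
 [ 0.00000000e+00  0.00000000e+00  0.00000000e+00  1.00000000e+00]]
```

View pics/top_b.png

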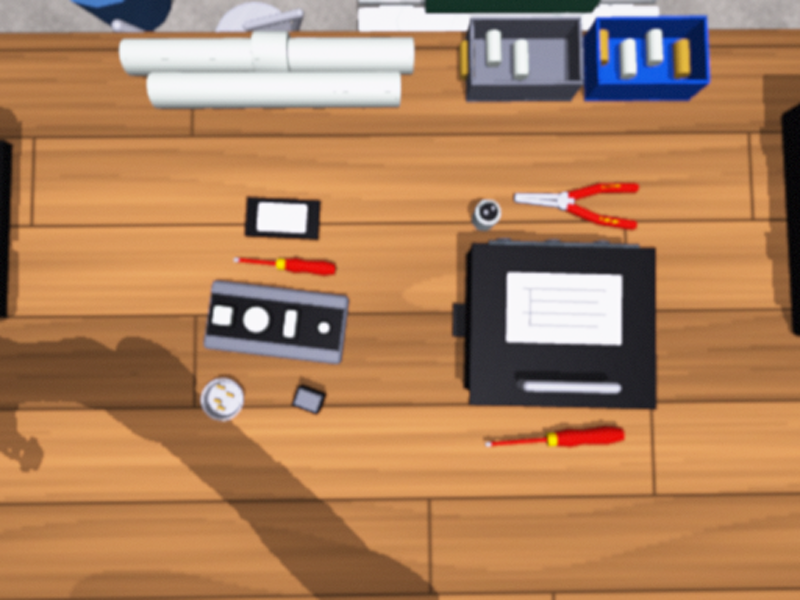

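View pics/scene_b.png

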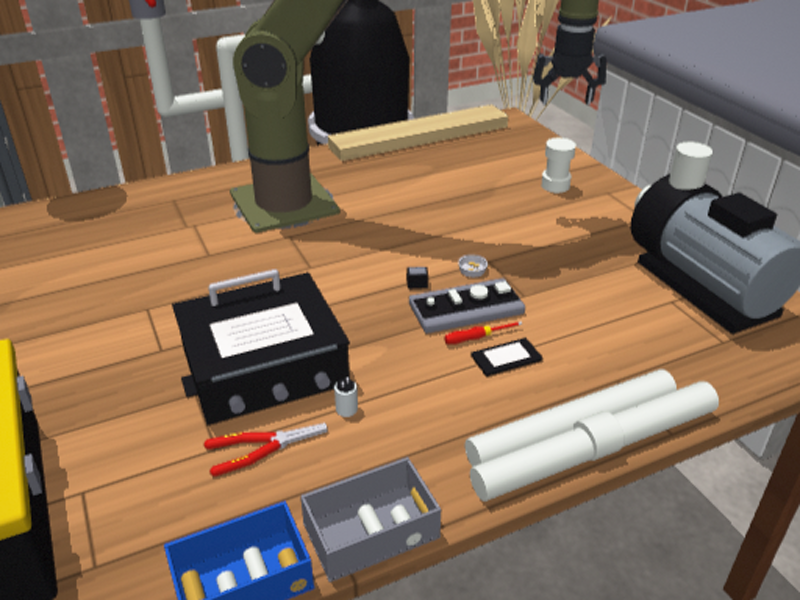

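Top view (800 px): square key (222,316), large round (256,320), bar key (290,324), dot (323,327); grab bar runs from (519,386) to (620,388), with the controller to the right. The scene view agrees: dot (431,301), bar (455,296), large (479,292), square (502,287); grab bar from (212,292) to (278,277).

```bash
python3 - <<'E'
from h import *
def blob(f,uv,w=9):
    g=cv2.imread(f'pics/{f}.png').min(2).astype(int);u,v=[int(round(x/1.5625)) for x in uv]
    m=(g>170).astype(np.uint8);n,l,s,c=cv2.connectedComponentsWithStats(m)
    win=l[v-3:v+4,u-3:u+4];k=win[win>0]
    if len(k)==0: return np.array(uv)/1.5625,0
    k=np.bincount(k).argmax();return c[k],s[k,4]
T=dict(sq=(222,316),big=(256,320),bar=(290,324),dot=(323,327));S=dict(sq=(502,287),big=(479,292),bar=(455,296),dot=(431,301))
for k in T:
    a,na=blob('top',T[k]);b,nb=blob('scene',S[k]);print(k,a.round(1),na,b.round(1),nb,tri([('top',a),('scene',b)]).round(1),atz('top',a,40).round(1))
for n,a,b in(('barL',(519,385.5),(278,277)),('barR',(620,388),(212,292))):
    a=np.array(a)/1.5625;b=np.array(b)/1.5625;print(n,tri([('top',a),('scene',b)]).round(1),atz('top',a,130).round(1))
for p in((470,243),(655,249),(656,408),(469,405)): print(atz('top',np.array(p)/1.5625,90).round(1))
for f,r in (('top',(300,225,130,60)),):
    i=cv2.imread('pics/top.png')[225:270,290:430];j=cv2.imread('pics/top.png')[170:240,120:240]
    k=cv2.imread('pics/scene.png')[165:275,105:235]
    im=np.zeros((600,800,3),np.uint8)
    x=cv2.resize(i,None,fx=5,fy=5,interpolation=2)[:, :700];im[:225,:700]=x
    x=cv2.resize(k,None,fx=3.4,fy=3.4,interpolation=2);im[226:226+x.shape[0],:x.shape[1]]=x[:374];
    cv2.imwrite('pics/c1.png',im)
E
```

```text
sq [141.8 201.6] 123 [321.2 182.5] 44 [548.  254.2  37.4] [547.7 252.9  40. ]
big [163.5 204. ] 193 [306.1 185.4] 69 [542.1 206.4  37.7] [541.8 205.3  40. ]
bar [185.3 206.7] 108 [290.7 188.4] 40 [535.8 158.5  37.4] [535.5 157.6  40. ]
dot [206.7 209.3] 31 [275.5 191.8] 10 [529.8 111.8  35.8] [529.4 110.6  40. ]
barL [ 450.7 -147.7  113.4] [ 452.1 -143.9  130. ]
barR [ 449.  -268.7  119.1] [ 447.7 -269.7  130. ]
[638.1 -91.4  90. ]
[ 628.  -338.6   90. ]
[ 417.7 -332.    90. ]
[424.3 -86.4  90. ]
```

View pics/c1.png

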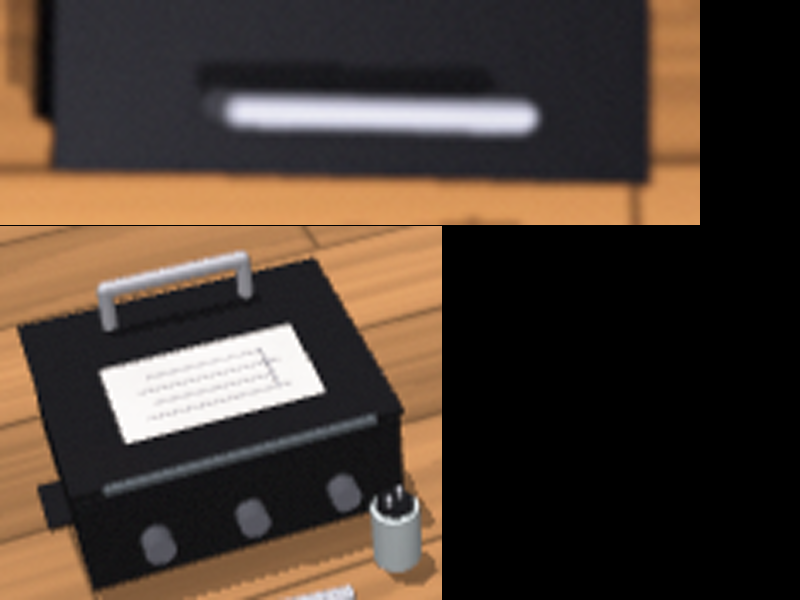

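Keys: heights about 37 mm (nominal 40), spacing 48.3 mm, which fits. The cover corners give a yaw of about -0.027 rad and a bar middle near (450,-209). Now a helper to turn a target into tool-frame rows.

```bash
cat >> h.py <<'E'
from scipy.spatial.transform import Rotation as Ro
def plan(target,yaw=None,n=5,step=28):
    """rows towards target (world mm), yaw= wanted world angle of tool y; prints tool units"""
    s=robot.get_state();p=s['eef_pos'];R=s['orientation'];d=np.array(target)-p;L=np.linalg.norm(d)
    ya=np.arctan2(R[1,1],R[0,1]);a=0 if yaw is None else -((yaw-ya+np.pi/2)%np.pi-np.pi/2)
    k=max(int(np.ceil(L/step)),int(np.ceil(abs(a)/.144)),1);print('pos',p.round(1),'yaw',round(ya,3),'left',d.round(1),'twist left',round(a/1.5,3),'rows',k,'F',s['ft_force'].round(1),'op',round(s['opening'],3),'t',s['clock'])
    for i in range(min(k,n)):
        v=R.T@d/k/30;print(v.round(3),round(a/k/1.5,4));R=R@Ro.from_rotvec([0,0,a/k]).as_matrix()
E
python3 - <<'E'
from h import *
plan([542,206,100],-0.027+0,n=20)
E
```

```text
pos [269.8 563.1 230.6] yaw 1.124 left [ 272.2 -357.1 -130.6] twist left 0.767 rows 17 F [-0.5 -0.5  1.2] op 0.999 t 0.1
[-0.784 -0.4    0.257] 0.0451
[-0.809 -0.346  0.257] 0.0451
[-0.831 -0.291  0.257] 0.0451
[-0.848 -0.234  0.257] 0.0451
[-0.862 -0.176  0.257] 0.0451
[-0.872 -0.117  0.257] 0.0451
[-0.878 -0.058  0.257] 0.0451
[-0.88   0.001  0.257] 0.0451
[-0.878  0.061  0.257] 0.0451
[-0.872  0.12   0.257] 0.0451
[-0.862  0.179  0.257] 0.0451
[-0.848  0.237  0.257] 0.0451
[-0.83   0.294  0.257] 0.0451
[-0.808  0.349  0.257] 0.0451
[-0.782  0.403  0.257] 0.0451
[-0.753  0.455  0.257] 0.0451
[-0.721  0.505  0.257] 0.0451
```

Request:
send_rows --deltas '[{"dx": -0.78,"dy": -0.4,"dz": 0.25,"twist": 0.045,"fingers": 0},{"dx": -0.81,"dy": -0.35,"dz": 0.25,"twist": 0.045,"fingers": 0},{"dx": -0.83,"dy": -0.29,"dz": 0.25,"twist": 0.045,"fingers": 0},{"dx": -0.85,"dy": -0.23,"dz": 0.25,"twist": 0.045,"fingers": 0},{"dx": -0.86,"dy": -0.18,"dz": 0.25,"twist": 0.045,"fingers": 0}]'

```text
clock: 0.6
eef_pos: [350.4, 457.6, 193.2]
orientation: [[-0.706, 0.708, -0.0], [0.708, 0.706, -0.001], [-0.0, -0.001, -1.0]]
ft_force: [-0.4, 0.3, -0.9]
opening: 0.147
gripper_force: 0.0
```

Request:
send_rows --deltas '[{"dx": -0.87,"dy": -0.12,"dz": 0.25,"twist": 0.045,"fingers": 0},{"dx": -0.88,"dy": -0.06,"dz": 0.25,"twist": 0.045,"fingers": 0},{"dx": -0.88,"dy": 0,"dz": 0.25,"twist": 0.045,"fingers": 0},{"dx": -0.88,"dy": 0.06,"dz": 0.25,"twist": 0.045,"fingers": 0},{"dx": -0.87,"dy": 0.12,"dz": 0.25,"twist": 0.045,"fingers": 0}]'

```text
clock: 1.1
eef_pos: [430.4, 352.7, 155.7]
orientation: [[-0.432, 0.902, -0.001], [0.902, 0.432, -0.0], [-0.0, -0.001, -1.0]]
ft_force: [-0.2, -0.8, -0.3]
opening: -0.0
gripper_force: 0.0
```

```bash
python3 - <<'E'
from h import *
plan([542,206,100],-0.027,n=20)
E
```

```text
pos [430.4 352.7 155.7] yaw 0.446 left [ 111.6 -146.7  -55.7] twist left 0.316 rows 7 F [-0.2 -0.8 -0.3] op -0.0 t 1.1
[-0.86   0.178  0.265] 0.0451
[-0.846  0.236  0.265] 0.0451
[-0.828  0.292  0.265] 0.0451
[-0.806  0.347  0.265] 0.0451
[-0.781  0.401  0.265] 0.0451
[-0.752  0.453  0.265] 0.0451
[-0.72   0.503  0.265] 0.0451
```

Motion tracks exactly.

Request:
send_rows --deltas '[{"dx": -0.86,"dy": 0.18,"dz": 0.2,"twist": 0.045,"fingers": 0},{"dx": -0.85,"dy": 0.24,"dz": 0.2,"twist": 0.045,"fingers": 0},{"dx": -0.83,"dy": 0.29,"dz": 0.2,"twist": 0.045,"fingers": 0},{"dx": -0.81,"dy": 0.35,"dz": 0.2,"twist": 0.045,"fingers": 0},{"dx": -0.78,"dy": 0.4,"dz": 0.2,"twist": 0.045,"fingers": 0}]'

```text
clock: 1.6
eef_pos: [510.7, 248.1, 125.7]
orientation: [[-0.109, 0.994, -0.001], [0.994, 0.109, -0.0], [-0.0, -0.001, -1.0]]
ft_force: [-0.3, -0.3, 0.5]
opening: -0.004
gripper_force: 0.0
```

Request:
send_rows --deltas '[{"dx": -0.75,"dy": 0.45,"dz": 0.2,"twist": 0.045,"fingers": 0},{"dx": -0.72,"dy": 0.5,"dz": 0.2,"twist": 0.045,"fingers": 0},{"dx": 0,"dy": 0,"dz": 0,"twist": 0,"fingers": 0}]'

```text
clock: 1.9
eef_pos: [544.3, 202.1, 113.4]
orientation: [[0.031, 1.0, 0.001], [1.0, -0.031, -0.004], [-0.004, 0.001, -1.0]]
ft_force: [0.5, 0.8, -0.6]
opening: -0.005
gripper_force: 0.0
```

```bash
python3 - <<'E'
from h import *
plan([542,206,60],-0.027)
c=cap('wrist','w1');print(np.load('pics/w1.npz')['K'])
i=cv2.resize(c['pixels'],(800,600));cv2.imwrite('pics/w1b.png',i)
E
```

```text
pos [544.3 202.1 113.4] yaw -0.031 left [ -2.3   3.9 -53.4] twist left -0.003 rows 2 F [ 0.5  0.8 -0.6] op -0.005 t 1.9
[ 0.067 -0.041  0.889] -0.0013
[ 0.068 -0.041  0.889] -0.0013
[[297.31863964   0.         260.45257717]
 [  0.         297.31863964 191.49601582]
 [  0.           0.           1.        ]]
```

View pics/w1b.png

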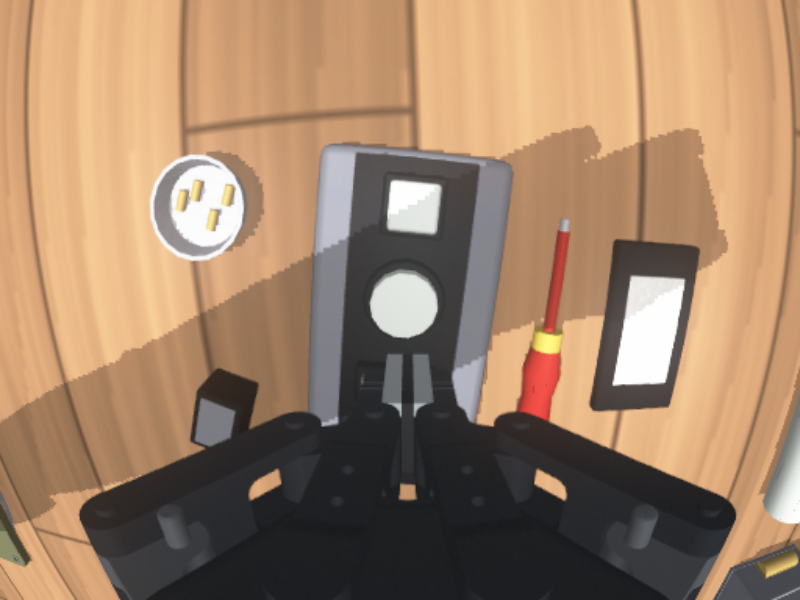

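The wrist view shows the square key at (414,207) and the large round key at (404,303), with the closed fingertips just below it at (407,360). I'll check the positions with the fisheye model.

```bash
cat >> h.py <<'E'
def fish(f,uv,z):
    d=np.load(f'pics/{f}.npz');K,T=d['K'],d['T'];R=T[:3,:3];C=-R.T@T[:3,3]
    q=np.array([uv[0]-K[0,2],uv[1]-K[1,2]])/K[0,0];t=np.linalg.norm(q)
    r=R.T@np.array([*(q/t*np.sin(t)),np.cos(t)]);return C+r*(z-C[2])/r[2]
E
python3 - <<'E'
from h import *
for p in((404,303),(414,207)): print(fish('w1',np.array(p)/1.5625,40).round(1))
E
```

```text
[543.1 208.2  40. ]
[549.3 254.2  40. ]
```

Request:
send_rows --deltas '[{"dx": 0.14,"dy": -0.06,"dz": 0.75,"twist": 0,"fingers": 0},{"dx": 0,"dy": 0,"dz": 0.75,"twist": 0,"fingers": 0},{"dx": 0,"dy": 0,"dz": 0.6,"twist": 0,"fingers": 0},{"dx": 0,"dy": 0,"dz": 0,"twist": 0,"fingers": 0}]'

```text
clock: 2.35
eef_pos: [537.8, 212.6, 49.3]
orientation: [[0.021, 1.0, -0.005], [1.0, -0.021, -0.001], [-0.001, -0.005, -1.0]]
ft_force: [-1.2, 0.8, 0.5]
opening: 0.003
gripper_force: 0.0
```

Request:
send_rows --deltas '[{"dx": 0,"dy": 0,"dz": 0.2,"twist": 0,"fingers": 0},{"dx": 0,"dy": 0,"dz": 0.15,"twist": 0,"fingers": 0},{"dx": 0,"dy": 0,"dz": 0,"twist": 0,"fingers": 0}]'

```text
clock: 2.65
eef_pos: [540.5, 211.8, 40.9]
orientation: [[0.023, 1.0, 0.0], [1.0, -0.023, 0.0], [0.0, 0.0, -1.0]]
ft_force: [-0.0, -0.7, -0.1]
opening: -0.0
gripper_force: 0.0
```

Request:
send_rows --deltas '[{"dx": -0.16,"dy": 0.06,"dz": 0,"twist": 0,"fingers": 0},{"dx": 0,"dy": 0,"dz": 0.1,"twist": 0,"fingers": 0},{"dx": 0,"dy": 0,"dz": 0.1,"twist": 0,"fingers": 0},{"dx": 0,"dy": 0,"dz": 0,"twist": 0,"fingers": 0}]'

```text
clock: 3.05
eef_pos: [543.2, 205.7, 35.0]
orientation: [[0.025, 1.0, 0.002], [1.0, -0.025, -0.001], [-0.001, 0.002, -1.0]]
ft_force: [1.6, -3.2, 5.1]
opening: 0.001
gripper_force: 2.1
```

Request:
send_rows --deltas '[{"dx": 0,"dy": 0,"dz": 0.07,"twist": 0,"fingers": 0},{"dx": 0,"dy": 0,"dz": 0,"twist": 0,"fingers": 0}]'

```text
clock: 3.25
eef_pos: [543.2, 205.7, 34.0]
orientation: [[0.025, 1.0, 0.002], [1.0, -0.025, -0.001], [-0.001, 0.002, -1.0]]
ft_force: [-0.5, -3.4, 12.4]
opening: 0.003
gripper_force: 6.2
```

Request:
send_rows --deltas '[{"dx": 0,"dy": 0,"dz": -0.6,"twist": 0,"fingers": 0},{"dx": 0,"dy": 0,"dz": -0.4,"twist": 0,"fingers": 0},{"dx": -0.8,"dy": -0.12,"dz": 0,"twist": 0,"fingers": 0},{"dx": -0.75,"dy": -0.12,"dz": 0,"twist": 0,"fingers": 0},{"dx": 0,"dy": 0,"dz": 0,"twist": 0,"fingers": 0}]'

```text
clock: 3.75
eef_pos: [532.8, 156.3, 62.7]
orientation: [[0.028, 1.0, -0.002], [1.0, -0.028, -0.003], [-0.003, -0.002, -1.0]]
ft_force: [-0.3, 0.1, -0.1]
opening: 0.001
gripper_force: 0.0
```

Request:
send_rows --deltas '[{"dx": 0,"dy": 0,"dz": 0.3,"twist": 0,"fingers": 0},{"dx": 0,"dy": 0,"dz": 0.3,"twist": 0,"fingers": 0},{"dx": 0,"dy": 0,"dz": 0,"twist": 0,"fingers": 0},{"dx": 0,"dy": 0,"dz": 0,"twist": 0,"fingers": 0}]'

```text
clock: 4.15
eef_pos: [533.5, 161.3, 44.0]
orientation: [[0.022, 1.0, -0.001], [1.0, -0.022, 0.0], [0.0, -0.001, -1.0]]
ft_force: [0.3, 0.3, 0.3]
opening: 0.005
gripper_force: 0.0
```

Request:
send_rows --deltas '[{"dx": -0.08,"dy": 0.08,"dz": 0,"twist": 0,"fingers": 0},{"dx": 0,"dy": 0,"dz": 0.15,"twist": 0,"fingers": 0},{"dx": 0,"dy": 0,"dz": 0.12,"twist": 0,"fingers": 0},{"dx": 0,"dy": 0,"dz": 0.06,"twist": 0,"fingers": 0},{"dx": 0,"dy": 0,"dz": 0,"twist": 0,"fingers": 0}]'

```text
clock: 4.65
eef_pos: [537.2, 157.7, 35.0]
orientation: [[0.024, 1.0, 0.002], [1.0, -0.024, 0.0], [0.0, 0.002, -1.0]]
ft_force: [2.0, -0.8, 4.8]
opening: -0.002
gripper_force: 2.1
```

Request:
send_rows --deltas '[{"dx": 0,"dy": 0,"dz": 0.07,"twist": 0,"fingers": 0},{"dx": 0,"dy": 0,"dz": 0,"twist": 0,"fingers": 0}]'

```text
clock: 4.85
eef_pos: [537.2, 157.7, 34.0]
orientation: [[0.024, 1.0, 0.002], [1.0, -0.024, 0.0], [0.0, 0.002, -1.0]]
ft_force: [0.0, -1.7, 11.9]
opening: -0.0
gripper_force: 6.0
```

Request:
send_rows --deltas '[{"dx": 0,"dy": 0,"dz": -0.6,"twist": 0,"fingers": 0},{"dx": 0,"dy": 0,"dz": -0.6,"twist": 0,"fingers": 0},{"dx": 0.9,"dy": 0.12,"dz": 0,"twist": 0,"fingers": 0},{"dx": 0.9,"dy": 0.12,"dz": 0,"twist": 0,"fingers": 0},{"dx": 0.9,"dy": 0.12,"dz": 0,"twist": 0,"fingers": 0}]'

```text
clock: 5.35
eef_pos: [548.0, 239.5, 68.5]
orientation: [[0.024, 1.0, -0.002], [1.0, -0.024, -0.0], [-0.0, -0.002, -1.0]]
ft_force: [-0.4, 0.9, -0.5]
opening: -0.001
gripper_force: 0.0
```

Request:
send_rows --deltas '[{"dx": 0.5,"dy": 0.08,"dz": 0,"twist": 0,"fingers": 0},{"dx": 0,"dy": 0,"dz": 0.4,"twist": 0,"fingers": 0},{"dx": 0,"dy": 0,"dz": 0.4,"twist": 0,"fingers": 0},{"dx": 0,"dy": 0,"dz": 0,"twist": 0,"fingers": 0},{"dx": 0,"dy": 0,"dz": 0,"twist": 0,"fingers": 0}]'

```text
clock: 5.85
eef_pos: [551.2, 251.1, 43.8]
orientation: [[0.026, 1.0, -0.002], [1.0, -0.026, -0.002], [-0.002, -0.002, -1.0]]
ft_force: [-0.5, 0.2, 0.5]
opening: 0.0
gripper_force: 0.0
```

Request:
send_rows --deltas '[{"dx": 0.08,"dy": -0.08,"dz": 0,"twist": 0,"fingers": 0},{"dx": 0,"dy": 0,"dz": 0.15,"twist": 0,"fingers": 0},{"dx": 0,"dy": 0,"dz": 0.12,"twist": 0,"fingers": 0},{"dx": 0,"dy": 0,"dz": 0.06,"twist": 0,"fingers": 0},{"dx": 0,"dy": 0,"dz": 0,"twist": 0,"fingers": 0}]'

```text
clock: 6.35
eef_pos: [549.6, 256.3, 35.0]
orientation: [[0.023, 1.0, 0.001], [1.0, -0.023, 0.001], [0.001, 0.001, -1.0]]
ft_force: [-0.6, 0.5, 4.0]
opening: -0.004
gripper_force: 2.1
```

Request:
send_rows --deltas '[{"dx": 0,"dy": 0,"dz": 0.07,"twist": 0,"fingers": 0},{"dx": 0,"dy": 0,"dz": 0,"twist": 0,"fingers": 0}]'

```text
clock: 6.55
eef_pos: [549.6, 256.3, 34.0]
orientation: [[0.023, 1.0, 0.001], [1.0, -0.023, 0.001], [0.001, 0.001, -1.0]]
ft_force: [-1.9, 0.5, 12.0]
opening: 0.002
gripper_force: 6.0
```

Request:
send_rows --deltas '[{"dx": 0,"dy": 0,"dz": -0.6,"twist": 0,"fingers": 50},{"dx": 0,"dy": 0,"dz": -0.9,"twist": 0,"fingers": 50},{"dx": -0.5,"dy": -0.1,"dz": -0.9,"twist": 0,"fingers": 50},{"dx": -0.9,"dy": -0.2,"dz": -0.9,"twist": 0,"fingers": 50},{"dx": -0.9,"dy": -0.2,"dz": -0.9,"twist": 0,"fingers": 50}]'

```text
clock: 7.05
eef_pos: [532.2, 186.6, 159.3]
orientation: [[0.022, 1.0, -0.0], [1.0, -0.022, -0.0], [-0.0, -0.0, -1.0]]
ft_force: [0.6, -0.3, 0.6]
opening: 0.589
gripper_force: 0.0
```

Request:
send_rows --deltas '[{"dx": -0.9,"dy": -0.2,"dz": -0.9,"twist": 0,"fingers": 50},{"dx": -0.9,"dy": -0.2,"dz": -0.9,"twist": 0,"fingers": 50},{"dx": -0.9,"dy": -0.2,"dz": 0,"twist": 0,"fingers": 50},{"dx": -0.9,"dy": -0.2,"dz": 0,"twist": 0,"fingers": 50},{"dx": -0.9,"dy": -0.2,"dz": 0,"twist": 0,"fingers": 50}]'

```text
clock: 7.55
eef_pos: [499.0, 51.8, 212.8]
orientation: [[0.024, 1.0, 0.0], [1.0, -0.024, -0.0], [-0.0, 0.0, -1.0]]
ft_force: [0.5, -0.4, 0.1]
opening: 0.588
gripper_force: 0.0
```

Request:
send_rows --deltas '[{"dx": -0.9,"dy": -0.2,"dz": 0,"twist": 0,"fingers": 50},{"dx": -0.9,"dy": -0.2,"dz": 0,"twist": 0,"fingers": 50},{"dx": -0.9,"dy": -0.2,"dz": 0,"twist": 0,"fingers": 50},{"dx": -0.9,"dy": -0.2,"dz": 0,"twist": 0,"fingers": 50},{"dx": -0.9,"dy": -0.2,"dz": 0,"twist": 0,"fingers": 50}]'

```text
clock: 8.05
eef_pos: [465.7, -82.4, 212.5]
orientation: [[0.024, 1.0, -0.001], [1.0, -0.024, -0.0], [-0.0, -0.001, -1.0]]
ft_force: [-0.6, 0.3, 0.2]
opening: 0.588
gripper_force: 0.0
```

Request:
send_rows --deltas '[{"dx": -0.9,"dy": -0.2,"dz": 0,"twist": 0,"fingers": 50},{"dx": -0.9,"dy": -0.2,"dz": 0,"twist": 0,"fingers": 50},{"dx": 0,"dy": 0,"dz": 0,"twist": 0,"fingers": 50},{"dx": 0,"dy": 0,"dz": 0,"twist": 0,"fingers": 50}]'

```text
clock: 8.45
eef_pos: [452.8, -135.3, 212.5]
orientation: [[0.025, 1.0, -0.001], [1.0, -0.025, 0.0], [0.0, -0.001, -1.0]]
ft_force: [0.2, 0.7, -0.1]
opening: 0.588
gripper_force: 0.0
```

```bash
python3 - <<'E'
from h import *
plan([450,-209,200],-0.027)
c=cap('wrist','w2')
cv2.imwrite('pics/w2b.png',cv2.resize(c['pixels'],(800,600)))
E
```

```text
pos [ 452.8 -135.3  212.5] yaw -0.025 left [ -2.8 -73.7 -12.5] twist left 0.001 rows 3 F [ 0.2  0.7 -0.1] op 0.588 t 8.45
[-0.82  -0.01   0.139] 0.0004
[-0.82  -0.009  0.139] 0.0004
[-0.82  -0.009  0.139] 0.0004
```

View pics/w2b.png

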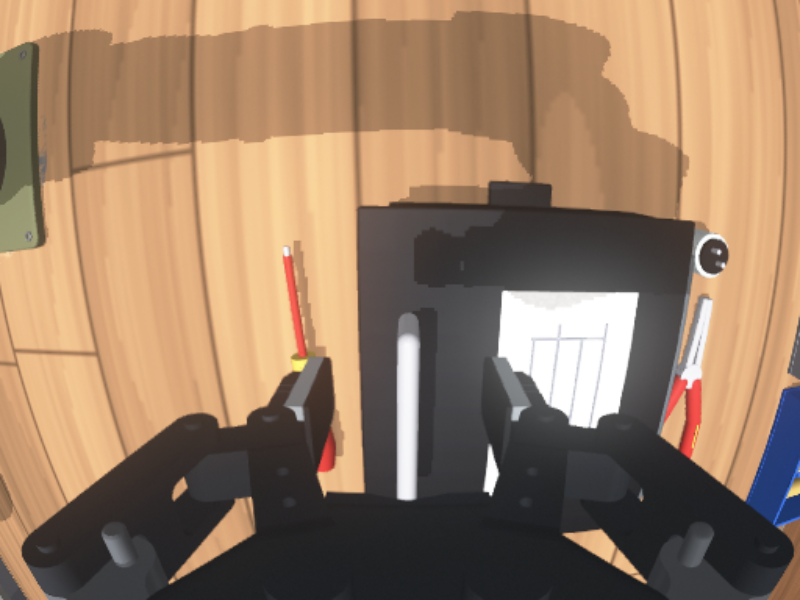

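Grab bar: far end at about (408,315), axis vertical at column 408, and the two fingers straddle it. Next, a check of its position and of the height using the top view.

```bash
python3 - <<'E'
from h import *
for p in((408,318),(408.5,400),(407,480)): print(fish('w2',np.array(p)/1.5625,128).round(1))
# cross-height: wrist ray vs top ray on the bar's left end, best z
for z in (115,122,128,134,140):
    print(z,fish('w2',np.array((408,318))/1.5625,z)[:2].round(1),atz('top',(333.5,246.8),z)[:2].round(1),atz('scene',(178,175.5),z)[:2].round(1),'R',atz('top',(397.5,248.6),z)[:2].round(1),atz('scene',(134.9,185),z)[:2].round(1))
E
```

```text
[ 453.1 -140.   128. ]
[ 452.2 -187.4  128. ]
[ 449.9 -242.9  128. ]
115 [ 453.  -144.2] [ 450.7 -149.8] [ 444.6 -145.6] R [ 445.8 -277. ] [ 438.6 -263.4]
122 [ 453.1 -142. ] [ 451.3 -148.3] [ 454.6 -148.2] R [ 446.4 -274.2] [ 448.7 -264.9]
128 [ 453.1 -140. ] [ 451.8 -146.9] [ 463.2 -150.4] R [ 446.9 -271.8] [ 457.3 -266.2]
134 [ 453.2 -138.1] [ 452.2 -145.6] [ 471.8 -152.6] R [ 447.5 -269.5] [ 465.9 -267.5]
140 [ 453.2 -136.2] [ 452.7 -144.3] [ 480.3 -154.8] R [ 448.  -267.1] [ 474.6 -268.8]
```

Request:
send_rows --deltas '[{"dx": -0.8,"dy": -0.03,"dz": 0,"twist": 0,"fingers": 50},{"dx": -0.8,"dy": -0.03,"dz": 0.3,"twist": 0,"fingers": 50},{"dx": -0.8,"dy": 0,"dz": 0.6,"twist": 0,"fingers": 50},{"dx": 0,"dy": 0,"dz": 0.6,"twist": 0,"fingers": 50},{"dx": 0,"dy": 0,"dz": 0,"twist": 0,"fingers": 50}]'

```text
clock: 9.0
eef_pos: [448.7, -205.4, 165.9]
orientation: [[0.022, 1.0, -0.004], [1.0, -0.022, 0.002], [0.002, -0.004, -1.0]]
ft_force: [-1.2, 0.3, -0.3]
opening: 0.585
gripper_force: 0.0
```

```bash
python3 - <<'E'
from h import *
plan([450.5,-207,113],-0.027)
c=cap('wrist','w3')
cv2.imwrite('pics/w3b.png',cv2.resize(c['pixels'],(800,600)))
E
```

```text
pos [ 448.7 -205.4  165.9] yaw -0.022 left [  1.8  -1.6 -52.9] twist left 0.003 rows 2 F [-1.2  0.3 -0.3] op 0.585 t 9.0
[-0.027  0.034  0.881] 0.0015
[-0.027  0.034  0.881] 0.0015
```

View pics/w3b.png

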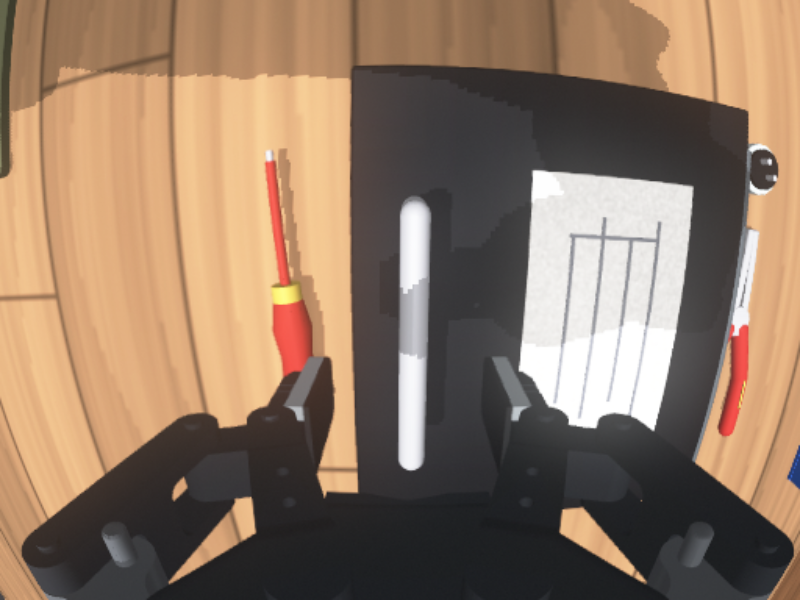

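Bar fully in view from (415,198) to (411,468), centred at column 413 between the pads at 330 and 485. I'll triangulate its height from the two wrist views.

```bash
python3 - <<'E'
from h import *
for z in(115,121,128,134): print(z,fish('w2',np.array((408,314))/1.5625,z)[:2].round(1),fish('w3',np.array((415,197))/1.5625,z)[:2].round(1),fish('w3',np.array((411,470))/1.5625,z)[:2].round(1))
E
```

```text
115 [ 453.1 -141.9] [ 453.2 -147.1] [ 448.8 -280.4]
121 [ 453.1 -140.1] [ 453.2 -146.8] [ 448.9 -276. ]
128 [ 453.2 -137.9] [ 453.1 -146.5] [ 449.  -270.8]
134 [ 453.2 -136. ] [ 453.  -146.2] [ 449.  -266.4]
```

Request:
send_rows --deltas '[{"dx": -0.07,"dy": 0.06,"dz": 0.6,"twist": 0,"fingers": 50},{"dx": 0,"dy": 0,"dz": 0.6,"twist": 0,"fingers": 50},{"dx": 0,"dy": 0,"dz": 0.5,"twist": 0,"fingers": 50},{"dx": 0,"dy": 0,"dz": 0,"twist": 0,"fingers": 50},{"dx": 0,"dy": 0,"dz": 0,"twist": 0,"fingers": 50}]'

```text
clock: 9.55
eef_pos: [452.2, -208.0, 117.4]
orientation: [[0.022, 1.0, 0.001], [1.0, -0.022, 0.0], [0.0, 0.001, -1.0]]
ft_force: [0.1, 0.4, 0.7]
opening: 0.582
gripper_force: 0.0
```

Request:
send_rows --deltas '[{"dx": 0,"dy": 0,"dz": 0,"twist": 0,"fingers": 0},{"dx": 0,"dy": 0,"dz": 0,"twist": 0,"fingers": 0},{"dx": 0,"dy": 0,"dz": 0,"twist": 0,"fingers": 0},{"dx": 0,"dy": 0,"dz": 0,"twist": 0,"fingers": 0}]'

```text
clock: 9.95
eef_pos: [450.8, -209.0, 117.6]
orientation: [[0.024, 1.0, -0.001], [1.0, -0.024, 0.0], [0.0, -0.001, -1.0]]
ft_force: [-1.9, 1.1, 7.4]
opening: 0.109
gripper_force: 58.6
```

Request:
send_rows --deltas '[{"dx": 0,"dy": 0,"dz": 0,"twist": 0,"fingers": 40},{"dx": 0,"dy": 0,"dz": 0,"twist": 0,"fingers": 40},{"dx": 0,"dy": 0,"dz": 0.17,"twist": 0,"fingers": 40},{"dx": 0,"dy": 0,"dz": 0,"twist": 0,"fingers": 40}]'

```text
clock: 10.35
eef_pos: [451.2, -208.8, 111.0]
orientation: [[0.023, 1.0, -0.001], [1.0, -0.023, 0.0], [0.0, -0.001, -1.0]]
ft_force: [1.1, -1.1, 0.2]
opening: 0.467
gripper_force: 0.0
```

Request:
send_rows --deltas '[{"dx": 0,"dy": 0,"dz": 0,"twist": 0,"fingers": 0},{"dx": 0,"dy": 0,"dz": 0,"twist": 0,"fingers": 0},{"dx": 0,"dy": 0,"dz": 0,"twist": 0,"fingers": 0},{"dx": 0,"dy": 0,"dz": 0,"twist": 0,"fingers": 0}]'

```text
clock: 10.75
eef_pos: [450.9, -208.9, 111.6]
orientation: [[0.024, 1.0, -0.001], [1.0, -0.024, 0.0], [0.0, -0.001, -1.0]]
ft_force: [-1.6, 0.6, 1.5]
opening: 0.116
gripper_force: 58.5
```

```bash
cat > arc.py <<'E'
import numpy as np
y=-0.027;H=np.array([0,86.])
B=lambda t: np.array([-185*np.cos(t)+42*np.sin(t),86+185*np.sin(t)+42*np.cos(t)])
ts=np.deg2rad(np.arange(0,60.1,3))
for a,b in zip(ts[:-1],ts[1:]):
    d=B(b)-B(a);print(int(round(np.rad2deg(b))),'dy',(d[0]/30).round(3),'dz',(-d[1]/30).round(3),'cum',(B(b)-B(0)).round(1))
E
python3 arc.py
```

```text
3 dy 0.082 dz -0.321 cum [2.5 9.6]
6 dy 0.098 dz -0.316 cum [ 5.4 19.1]
9 dy 0.115 dz -0.311 cum [ 8.8 28.4]
12 dy 0.131 dz -0.304 cum [12.8 37.5]
15 dy 0.147 dz -0.297 cum [17.2 46.5]
18 dy 0.162 dz -0.289 cum [22.  55.1]
21 dy 0.177 dz -0.28 cum [27.3 63.5]
24 dy 0.191 dz -0.27 cum [33.1 71.6]
27 dy 0.205 dz -0.26 cum [39.2 79.4]
30 dy 0.218 dz -0.249 cum [45.8 86.9]
33 dy 0.231 dz -0.237 cum [52.7 94. ]
36 dy 0.243 dz -0.225 cum [ 60.  100.7]
39 dy 0.255 dz -0.212 cum [ 67.7 107.1]
42 dy 0.265 dz -0.198 cum [ 75.6 113. ]
45 dy 0.275 dz -0.184 cum [ 83.9 118.5]
48 dy 0.285 dz -0.169 cum [ 92.4 123.6]
51 dy 0.293 dz -0.154 cum [101.2 128.2]
54 dy 0.301 dz -0.138 cum [110.2 132.4]
57 dy 0.308 dz -0.122 cum [119.5 136. ]
60 dy 0.314 dz -0.106 cum [128.9 139.2]
```

Request:
send_rows --deltas '[{"dx": 0,"dy": 0.08,"dz": -0.32,"twist": 0,"fingers": 0},{"dx": 0,"dy": 0.1,"dz": -0.32,"twist": 0,"fingers": 0},{"dx": 0,"dy": 0.115,"dz": -0.31,"twist": 0,"fingers": 0},{"dx": 0,"dy": 0,"dz": 0,"twist": 0,"fingers": 0},{"dx": 0,"dy": 0,"dz": 0,"twist": 0,"fingers": 0}]'

```text
clock: 11.25
eef_pos: [459.5, -209.2, 140.4]
orientation: [[0.024, 1.0, -0.001], [1.0, -0.024, -0.0], [-0.0, -0.001, -1.0]]
ft_force: [-4.1, -0.9, 0.0]
opening: 0.117
gripper_force: 58.4
```

Request:
send_rows --deltas '[{"dx": 0,"dy": 0.13,"dz": -0.304,"twist": 0,"fingers": 0},{"dx": 0,"dy": 0.147,"dz": -0.297,"twist": 0,"fingers": 0},{"dx": 0,"dy": 0.162,"dz": -0.289,"twist": 0,"fingers": 0},{"dx": 0,"dy": 0.177,"dz": -0.28,"twist": 0,"fingers": 0},{"dx": 0,"dy": 0.191,"dz": -0.27,"twist": 0,"fingers": 0}]'

```text
clock: 11.75
eef_pos: [482.6, -210.0, 183.5]
orientation: [[0.024, 1.0, -0.004], [1.0, -0.024, 0.0], [0.0, -0.004, -1.0]]
ft_force: [-5.9, -1.9, -0.1]
opening: 0.113
gripper_force: 58.7
```

Request:
send_rows --deltas '[{"dx": 0,"dy": 0.205,"dz": -0.26,"twist": 0,"fingers": 0},{"dx": 0,"dy": 0.218,"dz": -0.249,"twist": 0,"fingers": 0},{"dx": 0,"dy": 0.231,"dz": -0.237,"twist": 0,"fingers": 0},{"dx": 0,"dy": 0,"dz": 0,"twist": 0,"fingers": 0}]'

```text
clock: 12.15
eef_pos: [501.6, -210.7, 206.8]
orientation: [[0.024, 1.0, -0.005], [1.0, -0.024, -0.0], [-0.0, -0.005, -1.0]]
ft_force: [-9.2, -0.5, 6.4]
opening: 0.116
gripper_force: 58.7
```

```bash
python3 - <<'E'
from h import *
c=cap('scene','s2')
cv2.imwrite('pics/s2b.png',cv2.resize(c['pixels'][100:290,80:330],(800,600)))
E
```

```text
(no output)
```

View pics/s2b.png

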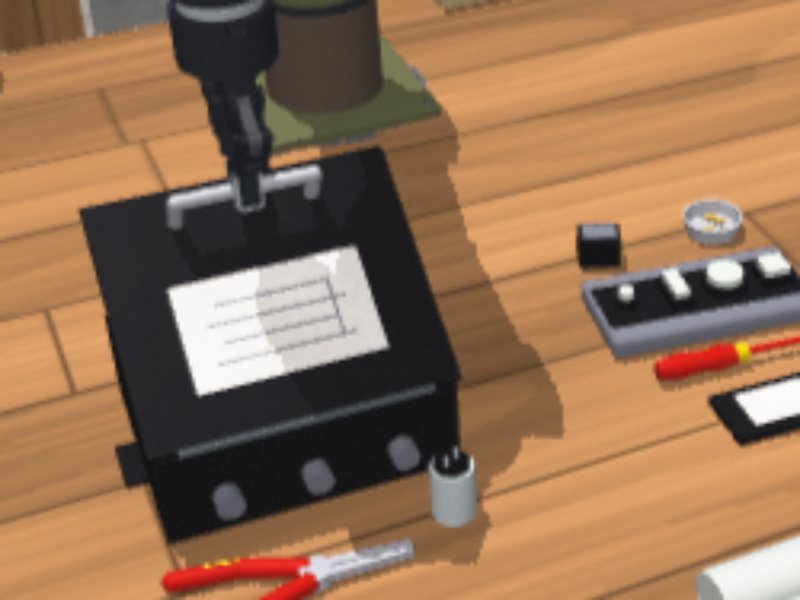

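The cover is open about 33°, with the bar gripped at mid-width and nothing else touched. I'll continue along the arc, biased slightly outward to relieve the radial push.

Request:
send_rows --deltas '[{"dx": 0,"dy": 0.22,"dz": -0.25,"twist": 0,"fingers": 0},{"dx": 0,"dy": 0.24,"dz": -0.23,"twist": 0,"fingers": 0},{"dx": 0,"dy": 0.255,"dz": -0.21,"twist": 0,"fingers": 0},{"dx": 0,"dy": 0.265,"dz": -0.195,"twist": 0,"fingers": 0},{"dx": 0,"dy": 0,"dz": 0,"twist": 0,"fingers": 0}]'

```text
clock: 12.7
eef_pos: [533.5, -211.8, 233.4]
orientation: [[0.024, 1.0, -0.0], [1.0, -0.024, -0.001], [-0.001, -0.0, -1.0]]
ft_force: [-6.3, -2.3, 2.0]
opening: 0.109
gripper_force: 58.9
```

Request:
send_rows --deltas '[{"dx": 0,"dy": 0.28,"dz": -0.17,"twist": 0,"fingers": 0},{"dx": 0,"dy": 0.29,"dz": -0.155,"twist": 0,"fingers": 0},{"dx": 0,"dy": 0.3,"dz": -0.14,"twist": 0,"fingers": 0},{"dx": 0,"dy": 0.3,"dz": -0.12,"twist": 0,"fingers": 0},{"dx": 0,"dy": 0,"dz": 0,"twist": 0,"fingers": 0}]'

```text
clock: 13.2
eef_pos: [569.3, -213.1, 252.4]
orientation: [[0.024, 1.0, 0.002], [1.0, -0.024, -0.002], [-0.002, 0.002, -1.0]]
ft_force: [-7.0, -0.8, 12.0]
opening: 0.114
gripper_force: 59.3
```

Request:
send_rows --deltas '[{"dx": 0,"dy": 0.05,"dz": -0.07,"twist": 0,"fingers": 0},{"dx": 0,"dy": 0,"dz": 0,"twist": 0,"fingers": 0},{"dx": 0,"dy": 0,"dz": 0,"twist": 0,"fingers": 0}]'

```text
clock: 13.5
eef_pos: [569.7, -213.1, 252.7]
orientation: [[0.024, 1.0, -0.0], [1.0, -0.024, -0.002], [-0.002, -0.0, -1.0]]
ft_force: [-5.0, -3.0, 4.0]
opening: 0.115
gripper_force: 59.4
```

```bash
python3 - <<'E'
from h import *
s=robot.get_state();print(s['ft_force'])
c=cap('scene','s3')
cv2.imwrite('pics/s3b.png',cv2.resize(c['pixels'][70:280,60:340],(800,600)))
E
```

```text
[-4.99276095 -2.95013112  4.00616637]
```

View pics/s3b.png

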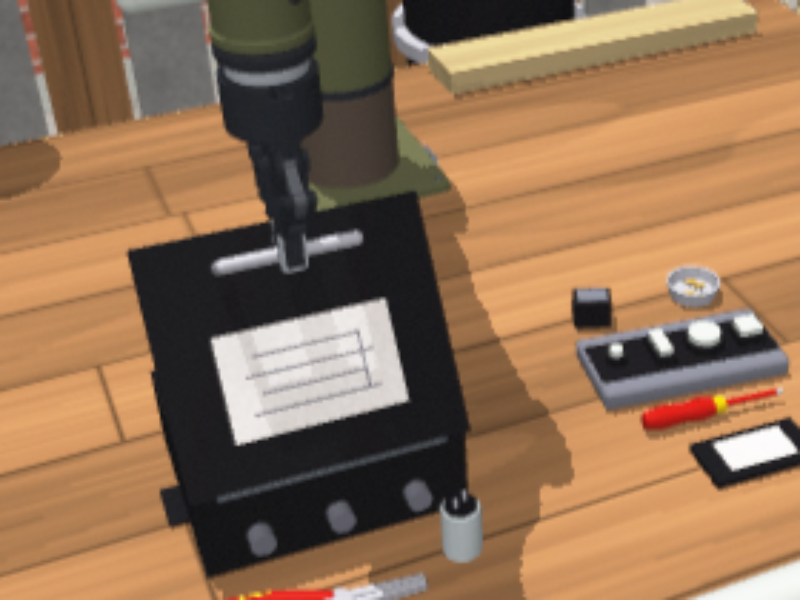

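The cover stands steeply open with the bar in the fingers; its free-edge corners are at (130,252) and (418,194), and the hinge-end right corner is at (466,430). Next, fit the angle.

```bash
python3 - <<'E'
from h import *
d=np.load('pics/s3.npz');K,T=d['K'],d['T']
def pr(p): q=T[:3,:3]@p+T[:3,3];q=K@q;return (q[:2]/q[2]-[60,70])*2.857
y=-.026;ex=np.array([np.cos(y),np.sin(y),0]);ey=np.array([-np.sin(y),np.cos(y),0]);ez=np.array([0,0,1.]);H=np.array([635,-214,86.])
for t in (0.9,0.95,1.,1.05,1.1,1.15):
    dd=-ex*np.cos(t)+ez*np.sin(t);n=ex*np.sin(t)+ez*np.cos(t)
    o=[H+a*dd+b*ey+c*n for a,b,c in((215,-123,8),(215,123,8),(0,123,8),(185,-61,42),(185,61,42))]
    print(round(np.rad2deg(t),1),*[pr(p).round(0) for p in o])
E
```

```text
51.6 [124. 249.] [409. 189.] [470. 426.] [212. 263.] [357. 231.]
54.4 [125. 248.] [412. 187.] [470. 427.] [214. 264.] [359. 232.]
57.3 [125. 248.] [415. 186.] [470. 427.] [215. 266.] [362. 233.]
60.2 [126. 248.] [418. 186.] [470. 428.] [217. 268.] [365. 236.]
63.0 [127. 249.] [422. 186.] [470. 428.] [220. 271.] [368. 238.]
65.9 [129. 250.] [425. 187.] [471. 429.] [222. 275.] [372. 242.]
```

The image and the kinematics both give about 57–60°. A small nudge toward the middle, then settle.

Request:
send_rows --deltas '[{"dx": 0,"dy": 0.1,"dz": -0.05,"twist": 0,"fingers": 0},{"dx": 0,"dy": 0.1,"dz": -0.04,"twist": 0,"fingers": 0},{"dx": 0,"dy": 0,"dz": 0,"twist": 0,"fingers": 0},{"dx": 0,"dy": 0,"dz": 0,"twist": 0,"fingers": 0},{"dx": 0,"dy": 0,"dz": 0,"twist": 0,"fingers": 0}]'

```text
clock: 14.05
eef_pos: [576.6, -213.3, 255.5]
orientation: [[0.024, 1.0, 0.002], [1.0, -0.024, -0.002], [-0.002, 0.002, -1.0]]
ft_force: [-3.8, -2.3, 4.1]
opening: 0.113
gripper_force: 58.8
```

Request:
send_rows --deltas '[{"dx": 0,"dy": 0,"dz": 0,"twist": 0,"fingers": 0},{"dx": 0,"dy": 0,"dz": 0,"twist": 0,"fingers": 0},{"dx": 0,"dy": 0,"dz": 0,"twist": 0,"fingers": 0},{"dx": 0,"dy": 0,"dz": 0,"twist": 0,"fingers": 0},{"dx": 0,"dy": 0,"dz": 0,"twist": 0,"fingers": 0}]'

```text
clock: 14.55
eef_pos: [576.6, -213.3, 255.5]
orientation: [[0.024, 1.0, 0.002], [1.0, -0.024, -0.002], [-0.002, 0.002, -1.0]]
ft_force: [-2.9, -3.9, 3.0]
opening: 0.115
gripper_force: 58.8
```

```bash
python3 -c "
from workcell import robot
print(robot.job_done())"
```

```text
the job is handed in; nothing more can be done
None
```

I pressed the three keys in order (large round, bar-shaped, small square), never touching the small round one, then handed the job in with the fingers holding the cover open and steady at about 59° by my estimate; the hand-in call returned no verdict.

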